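Cover each gem pot with its own lid

TASK

Two gem pots stand open on the appraisal desk, one round and one oblong, and their lids lie beside them. Put each lid on the pot of its own shape, lying flat and fully seated so that the stones are covered, and leave the pots standing where they are.

Things in the scene. Friction and masses are not known exactly. Their poses are not given: they have to be found in the camera images.
- round_pot: Round open aluminium pot, outer diameter 70 mm, height 45, wall 3 (mouth diameter 64), 0.6 kg, loose, upright. Inside, a dark foam floor 18 above its underside with three small clear stones fixed on it, tops below 30. Origin: centre of its underside, on the desk; z up.
- oblong_pot: Oblong open aluminium pot, 60 (x) by 100 (y) mm outside, height 45, wall 3 (mouth 54 x 94), 0.6 kg, loose, upright. Inside, a dark foam floor 18 above its underside with three clear stones fixed in a row along y, tops below 30. Origin: centre of its underside, on the desk; z up, y along its length.
- round_lid: Lid of the round pot, knob up: plug below, diameter 44 mm, z 0 to 6, drops into the mouth with 10 play all round; aluminium cover disc, diameter 84, z 6 to 11, rests on the rim; black upright round knob to hold, diameter 16, z 11 to 40 (fingertips stay above the cover). Under 0.1 kg. Origin: centre of the plug's underside, on the desk at first, 39 above the pot's underside when seated; z up.
- oblong_lid: Lid of the oblong pot, knob up: plug below 32 (x) by 74 (y) mm, z 0 to 6, 10 play in the mouth; aluminium cover 72 by 112, z 6 to 11, rests on the rim; black bar to hold across its 16 thickness (x), 40 long (y), z 11 to 40 (fingertips above the cover). Under 0.15 kg; fits either way round. Origin: centre of the plug's underside, on the desk at first, 39 above the pot's when seated; y lengthwise.
There are look-alikes about, which are no part of the job. What is shaped like the oblong_lid but pink is not meant.

How it is judged:
By the outcome, as a careful person would: the job done as asked, in the order asked, and still so for the second after the job is handed in, with the robot touching nothing.
It also fails if it takes over 51 s, if anything falls off the work surface, if the arm or the gripper's body presses on something with over 40 N, if the wrist force passes 120 N, or if a joint passes its speed limit or range.

ROBOT

A 6-joint arm with a two-finger parallel gripper is mounted at the origin on a cart in front of the work surface, level with it; the furniture and walls round the work are solid. World frame = base frame: x ahead of the robot, y to its left, z up, the work surface at z = 0. Lengths are in m, angles in degrees, forces in N, time in s.
With the tool pointing down it reaches from about 0.35 to 0.975 m from the base axis. Payload 7.1 kg.
Tool frame: the origin (TCP) lies on the centre line of the jaws, within the pads' length; the fingertips stand ctrl.nose_length ahead of it and the grasp point (between the pads) lies 5 mm behind it (ctrl.nose_length is the distance from the TCP to the fingertips, in m); z points along the fingers, x is the direction in which the jaws open and shut, and the axes are right-handed (so a half turn about z gives the same grasp; the last joint's range is limited). The gripper opens to 88 mm and grips with 3 to 60 N. Pads are 20 mm wide; open, the fingers measure 115 mm over their backs; the gripper's body (75 mm by 178 mm) begins 61 mm behind the grasp point.
Start: joints at [-1.089, 24.242, 93.386, -0, 62.372, -1.089], TCP at [0.625, 0, 0.237] pointing down, gripper open.
Joint ranges: [-172.04, 172.04], [-51.8, 120.97], [4.93, 147.93], [-75.15, 255.16], [6.16, 154.13], [-145.62, 145.62]. Speed limits (degrees/s): [136.94, 136.94, 172.46, 180, 180, 180].

INTERFACE

Orientations are given as a 3x3 rotation matrix whose columns are the frame's x, y, z axes.
In Python, from workcell import ctrl, solver, cams, models gives the robot as it stands. Calls block until the motion is done:
- ctrl.move_ptp(position, orientation): joint-space move of the TCP to a pose.
- ctrl.movel(position, orientation=None, max_speed=0.15): straight line of the TCP; orientation=None keeps the orientation; max_speed is the mean speed in m/s.
- ctrl.goto_joints(angles): joint-space move.
- ctrl.command_gripper(opening): finger opening in m; the grip force is fixed at half the most; returns when the fingers have stopped.
- ctrl.dwell(seconds).
- solver.solve_ik(position, orientation): joint angles nearest the present ones, or None.
- ctrl.get_obs(): the state.
- cams.capture(name): name is "scene" or "side" or "wrist"; returns (picture, depth): 400x640x3 uint8, red, green, blue; 400x640 float32, m along the optical axis (not along the pixel's ray), 0 where there is no reading.
- cams.camera_model(name): a dict with "intrinsics" (3x3 intrinsics, pixels), "camera_from_world" (4x4, takes a point from world to camera coordinates). Camera axes: x right, y up, looking along -z (the intrinsics and any distortion apply to the point x, -y, -z); pixel columns grow to the right and rows downward; lengths in m; the calibration is good to about 2 mm. A picture is of the moment at which its call begins: read the wrist's pose just before it. camera_model takes no time and is no camera call; for the wrist camera it gives the pose at the moment of the call.
A pose or a line that the arm cannot do raises ctrl.PlanningError and nothing moves.
- ctrl.close_job(): hands the job in, once; it reports no verdict.
Trained networks look in the newest picture that a camera, given by its name, has taken for a name from the list of things; names that differ only in an ending like _2 or _b are one class to them, and where a whole thing is asked for, a point or a joint stands for the part that bears it (a point fixed in the world has none). Each returns a list of dicts, best first, with "conf" (0 to 1); they miss things now and then, are a little off and sometimes report something else, mostly with a low value. They report only what shows in the picture. A call takes as long as a camera call. They do not tell look-alikes from the thing itself.
- models.spot_in(camera, query): "location" ([x, y, z] in m, in world coordinates, good to about 4 mm: the middle of the surface that is visible of it).
- models.landmark_of(camera, query): "location" ([x, y, z] in m, in world coordinates, good to about 4 mm: a listed point, or the origin of a listed thing).
The state is a dict: "t": time; "q": joint angles; "joint_velocities": joint speeds; "joint_torque": joint torques, N m; "tcp_pos": TCP position; "tcp_rot": TCP orientation; "contact_force": force on the tool from outside, world axes, zero at the start; "moment": the same for the moment, N m; "opening": finger opening in m.
Only numpy, scipy, OpenCV 4.12 (cv2) and the standard library are available. Lean on these libraries where they do the work, as an engineer would, in place of code of your own. Each camera call takes 0.05 s, during which the arm holds its last target.

## Working session

There is one attempt and no reset: what is moved stays moved. The work goes in short steps, each a Python script; the robot and the scene stay as the last script left them, time stands still between calls to the robot, and variables do not carry over. Pictures are saved under pics/ and viewed, and the job is handed in when it is done.

```bash
ls; mkdir -p pics; python3 - <<'E'
from workcell import ctrl, solver, cams, models
import cv2, numpy as np
print(ctrl.nose_length, ctrl.get_obs()['t'])
for n in ["scene","side","wrist"]:
    p,d=cams.capture(n); cv2.imwrite(f"pics/{n}0.png",p[:,:,::-1]); np.savez(f"{n}0.npz",p=p,d=d,K=cams.camera_model(n)["intrinsics"],T=cams.camera_model(n)["camera_from_world"])
    print(n,{k:np.round(v,3).tolist() if not isinstance(v,str) else v for k,v in cams.camera_model(n).items()})
    for q in ["round_pot","oblong_pot","round_lid","oblong_lid"]:
        print(n,q,[(np.round(r["location"],3).tolist(),round(r["conf"],2)) for r in models.landmark_of(n,q)])
print(ctrl.get_obs()['t'])
E
```

```text
pics
0.014 0.0
scene {'intrinsics': [[453.45, 0.0, 318.379], [0.0, 453.45, 199.339], [0.0, 0.0, 1.0]], 'camera_from_world': [[0.734, -0.679, -0.025, -0.155], [0.437, 0.444, 0.782, -0.391], [-0.52, -0.585, 0.623, -0.85], [0.0, 0.0, 0.0, 1.0]]}
scene round_pot [([0.602, 0.047, -0.001], 0.75)]
scene oblong_pot [([0.609, 0.29, -0.001], 0.89)]
scene round_lid [([0.446, 0.025, 0.001], 0.84)]
scene oblong_lid [([0.428, 0.248, 0.001], 0.79), ([0.417, 0.644, -0.004], 0.55)]
side {'intrinsics': [[498.335, 0.0, 324.475], [0.0, 498.335, 198.49], [0.0, 0.0, 1.0]], 'camera_from_world': [[0.822, -0.569, -0.022, -0.245], [0.249, 0.325, 0.912, -0.264], [-0.512, -0.755, 0.409, -0.826], [0.0, 0.0, 0.0, 1.0]]}
side round_pot [([0.6, 0.046, 0.002], 0.91)]
side oblong_pot [([0.608, 0.288, 0.001], 0.82)]
side round_lid [([0.451, 0.025, -0.002], 0.66)]
side oblong_lid [([0.431, 0.25, -0.002], 0.9), ([0.42, 0.64, 0.003], 0.67)]
wrist {'intrinsics': [[329.053, 0.0, 320.447], [0.0, 329.053, 193.82], [0.0, 0.0, 1.0]], 'camera_from_world': [[1.0, 0.0, -0.001, -0.626], [-0.001, 0.953, -0.303, 0.036], [0.0, 0.303, 0.953, -0.392], [0.0, 0.0, 0.0, 1.0]]}
wrist round_pot [([0.601, 0.048, 0.0], 0.72), ([0.448, 0.022, 0.002], 0.55)]
wrist oblong_pot []
wrist round_lid [([0.446, 0.023, 0.001], 0.69)]
wrist oblong_lid [([0.602, 0.047, 0.001], 0.34)]
0.75
```

View pics/scene0.png

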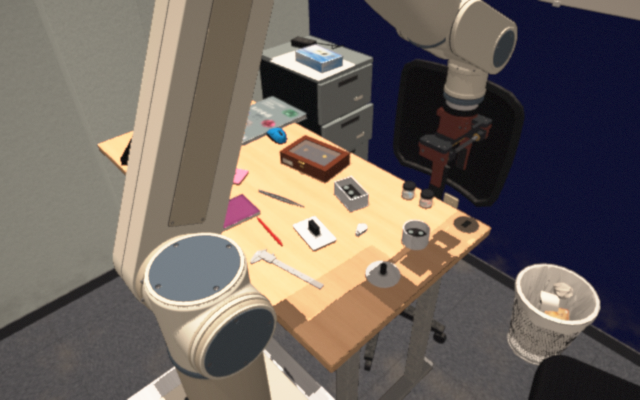

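View pics/wrist0.png

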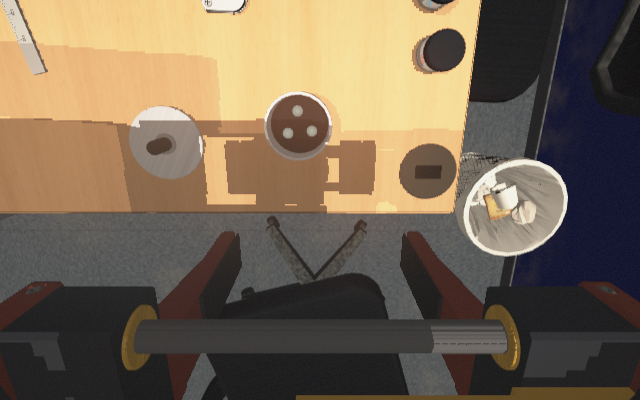

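View pics/side0.png

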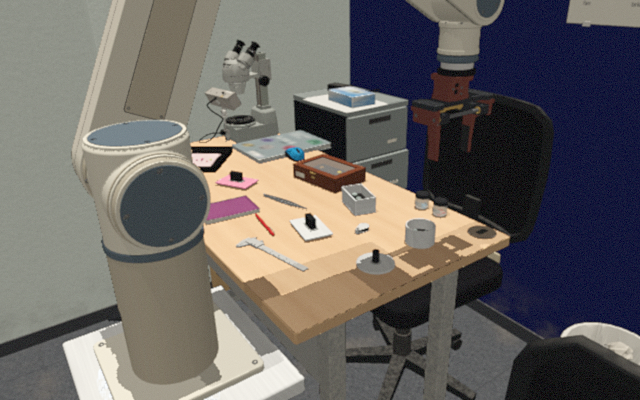

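Scene picture: silver lid with a bar at (314,233) next to the oblong pot at (351,193). The pink look-alike is at (236,180) in both the scene and side views, so it isn't the one meant. Round lid is at (383,272) and the round pot at (416,235). I'll take a top view to measure these and confirm the lid.

```bash
python3 - <<'E'
from workcell import ctrl, solver, cams, models
import cv2, numpy as np
R=np.array(ctrl.get_obs()['tcp_rot']); print(R.round(3))
ctrl.move_ptp([0.52,0.25,0.30],R)
m=cams.camera_model("wrist")
p,d=cams.capture("wrist"); cv2.imwrite("pics/w1.png",p[:,:,::-1]); np.savez("w1.npz",p=p,d=d,K=m["intrinsics"],T=m["camera_from_world"])
for q in ["round_pot","oblong_pot","round_lid","oblong_lid"]:
    print(q,[(np.round(r["location"],3).tolist(),round(r["conf"],2)) for r in models.landmark_of("wrist",q)])
s=cv2.imread("pics/scene0.png")[170:290,190:440]; cv2.imwrite("pics/crop1.png",cv2.resize(s,None,fx=3,fy=3,interpolation=cv2.INTER_CUBIC))
print(ctrl.get_obs()['t'])
E
```

```text
[[ 1.  0.  0.]
 [ 0. -1.  0.]
 [ 0. -0. -1.]]
round_pot [([0.602, 0.052, 0.0], 0.81), ([0.431, 0.249, 0.002], 0.22)]
oblong_pot [([0.608, 0.286, 0.003], 0.8)]
round_lid [([0.448, 0.019, 0.002], 0.74)]
oblong_lid [([0.43, 0.25, 0.0], 0.89)]
2.075
```

View pics/w1.png

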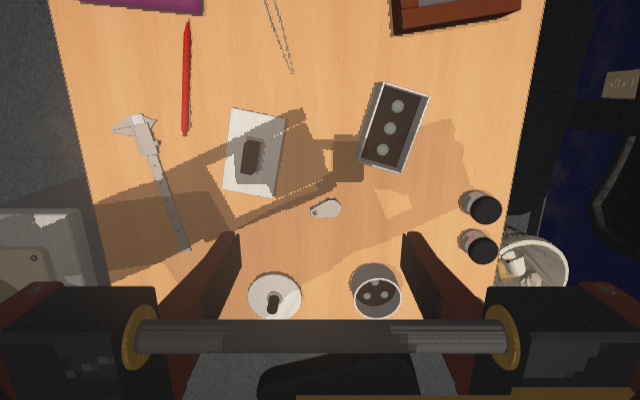

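View pics/crop1.png

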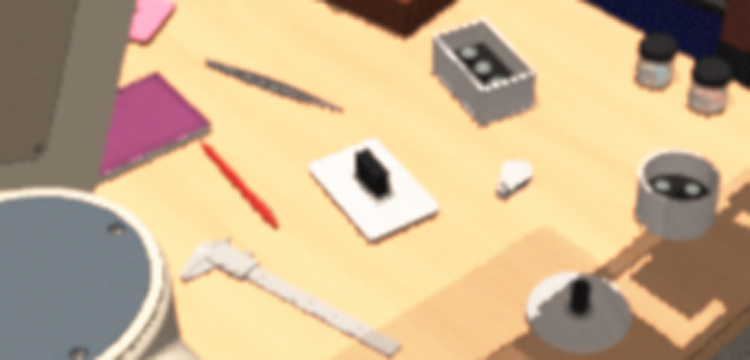

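In the top view, the white-silver lid (253,153) lies beside the oblong pot (394,127), the round lid is at (274,296) and the round pot at (377,291). The crop confirms the silver lid is not the pink one. Next I'll measure poses from the depth images.

```bash
cat > meas.py <<'E'
import numpy as np, cv2
from scipy.optimize import least_squares
def cloud(d,K,T):
    v,u=np.mgrid[:d.shape[0],:d.shape[1]]
    X=np.stack([(u-K[0,2])/K[0,0]*d,-(v-K[1,2])/K[1,1]*d,-d,np.ones_like(d)],-1)
    W=X@np.linalg.inv(T).T[:, :3]; W[d<=0]=np.nan
    return W
def sel(W,c,r,z0,z1):
    m=(np.hypot(W[...,0]-c[0],W[...,1]-c[1])<r)&(W[...,2]>z0)&(W[...,2]<z1)
    return W[m]
def rect(P):
    (c,(w,h),a)=cv2.minAreaRect((P[:,:2]*1000).astype(np.float32))
    if w>h: a+=90; w,h=h,w   # a: direction of short side
    a=(a+90)%180-90
    return np.round(np.array(c)/1000,4).tolist(),round(w,1),round(h,1),round(a,1)
E
python3 - <<'E'
from meas import *
for f in ["w1","wrist0","scene0","side0"]:
    z=np.load(f+".npz"); W=cloud(z['d'].astype(float),z['K'],z['T'])
    for n,c,r,z0,z1 in [("olid",(.43,.25),.075,.006,.02),("obar",(.43,.25),.06,.033,.06),("opot",(.608,.287),.068,.04,.06),("rlid",(.448,.022),.055,.006,.02),("rknob",(.448,.022),.03,.033,.06),("rpot",(.602,.049),.05,.04,.06),("desk",(.53,.27),.03,-.02,.02)]:
        P=sel(W,c,r,z0,z1)
        if len(P)<15: print(f,n,len(P)); continue
        (cc,rr)=cv2.minEnclosingCircle((P[:,:2]*1000).astype(np.float32))
        print(f,n,len(P),"z",np.median(P[:,2]).round(4),rect(P),"circ",np.round(cc,1),round(rr,1))
E
```

```text
w1 olid 3935 z 0.0101 ([0.4293, 0.2504], 72.2, 111.7, -11.3) circ [429.4 250.3] 65.7
w1 obar 412 z 0.0389 ([0.4293, 0.2502], 16.3, 39.9, -11.5) circ [429.4 250.4] 20.5
w1 opot 741 z 0.0434 ([0.6082, 0.2873], 60.4, 99.9, -16.1) circ [608.  287.2] 57.5
w1 rlid 1835 z 0.0101 ([0.4498, 0.0274], 81.5, 82.4, 85.5) circ [448.9  26.6] 42.4
w1 rknob 97 z 0.0387 ([0.449, 0.0267], 14.6, 14.9, -31.8) circ [449.5  26.5] 7.9
w1 rpot 401 z 0.0435 ([0.6022, 0.049], 68.5, 69.4, 86.4) circ [602.4  49. ] 35.4
w1 desk 1545 z -0.0011 ([0.5305, 0.2699], 58.5, 59.5, -0.3) circ [530. 270.] 30.0
wrist0 olid 0
wrist0 obar 0
wrist0 opot 0
wrist0 rlid 3987 z 0.0101 ([0.4496, 0.0259], 82.9, 83.1, -36.4) circ [449.5  25.7] 42.1
wrist0 rknob 196 z 0.0388 ([0.4501, 0.0261], 14.7, 15.0, -7.5) circ [449.7  25.7] 7.9
wrist0 rpot 658 z 0.0438 ([0.6023, 0.0484], 68.7, 69.1, 45.8) circ [602.4  48. ] 34.9
wrist0 desk 0
scene0 olid 653 z 0.0094 ([0.4266, 0.2499], 74.0, 113.9, -12.0) circ [427.1 249.2] 65.3
scene0 obar 77 z 0.038 ([0.425, 0.2488], 17.4, 39.1, -7.2) circ [425.4 248.7] 20.3
scene0 opot 109 z 0.0421 ([0.6049, 
[... 296 characters left out ...]
.6  48.2] 36.9
scene0 desk 224 z -0.0016 ([0.5302, 0.2701], 56.5, 57.2, -51.6) circ [530.2 269.6] 29.7
side0 olid 555 z 0.0096 ([0.4263, 0.2488], 73.6, 116.8, -10.6) circ [426.5 247.6] 66.5
side0 obar 62 z 0.0379 ([0.4259, 0.248], 14.9, 40.9, -11.3) circ [427.1 247.7] 20.7
side0 opot 110 z 0.0419 ([0.6051, 0.2848], 60.9, 111.0, -16.8) circ [608.4 283.6] 57.8
side0 rlid 617 z 0.0097 ([0.4458, 0.023], 81.8, 81.8, -39.0) circ [447.7  23.5] 43.8
side0 rknob 39 z 0.0378 ([0.4465, 0.0229], 13.6, 15.6, 64.0) circ [447.5  23.5] 8.6
side0 rpot 127 z 0.0426 ([0.5996, 0.0474], 67.2, 72.2, -20.2) circ [599.3  46.2] 37.4
side0 desk 182 z -0.0016 ([0.5308, 0.2701], 53.9, 58.2, 7.4) circ [530.3 270.1] 29.6
```

```bash
cat > act.py <<'E'
from workcell import ctrl, solver, cams, models
import numpy as np, cv2
def R(a):
    a=np.radians(a); c,s=np.cos(a),np.sin(a)
    return np.array([[c,s,0],[s,-c,0],[0,0,-1.]])
def st(tag):
    o=ctrl.get_obs(); print(tag,round(o['t'],2),np.round(o['tcp_pos'],4),"open",round(o['opening'],4),"F",np.round(o['contact_force'],1))
def pick(x,y,a):
    ctrl.command_gripper(0.05)
    ctrl.move_ptp([x,y,0.10],R(a)); ctrl.movel([x,y,0.030],max_speed=0.12); st("down")
    ctrl.command_gripper(0.005); st("grip")
    ctrl.movel([x,y,0.13],max_speed=0.12); st("up")
def place(x,y,a):
    ctrl.movel([x,y,0.13],R(a),max_speed=0.15); ctrl.movel([x,y,0.085],max_speed=0.1)
    ctrl.movel([x,y,0.070],max_speed=0.03); st("low")
def shot(name):
    m=cams.camera_model("wrist"); p,d=cams.capture("wrist"); cv2.imwrite(f"pics/{name}.png",p[:,:,::-1])
    np.savez(name+".npz",p=p,d=d,K=m["intrinsics"],T=m["camera_from_world"])
E
python3 - <<'E'
from act import *
pick(.4293,.2503,-11.4)
shot("g1")
E
```

```text
down 4.44 [0.4299 0.2506 0.0305] open 0.0499 F [-0.3 -1.2 -0.4]
grip 5.07 [0.4294 0.2504 0.0302] open 0.0158 F [-0.8 -0.4  4.6]
up 6.05 [0.4289 0.2501 0.1295] open 0.0159 F [-0.2  0.4 -0.8]
```

View pics/g1.png

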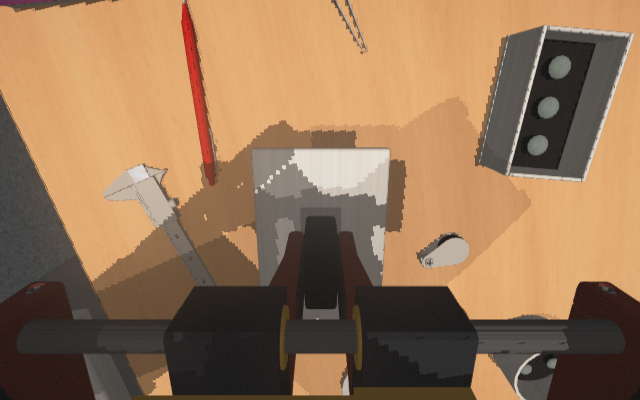

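The lid is held level with its edges square to the jaws (cover top edge at rows 149, columns 253–389). Now I'll place it.

```bash
python3 - <<'E'
from act import *
place(.6082,.2873,-16.1)
ctrl.command_gripper(0.035); st("open")
ctrl.movel([.6082,.2873,0.16]); 
ctrl.movel([.6082,.36,0.22],max_speed=0.2); shot("p1"); st("")
E
python3 - <<'E'
from meas import *
z=np.load("p1.npz"); W=cloud(z['d'].astype(float),z['K'],z['T'])
for a,b in [(.046,.06),(.072,.095)]:
    P=sel(W,(.608,.287),.075,a,b); print(len(P),np.percentile(P[:,2],[5,50,95]).round(4),rect(P))
E
```

```text
low 8.72 [0.6082 0.2873 0.0699] open 0.0155 F [ 0.4 -0.1 -0.8]
open 9.23 [0.6082 0.2873 0.07  ] open 0.0349 F [-0.4 -0.4 -0.5]
 10.66 [0.6073 0.3589 0.2182] open 0.0352 F [-0.  -0.5  0.5]
4769 [0.0478 0.049  0.0506] ([0.6088, 0.2873], 72.0, 112.3, -16.0)
629 [0.0759 0.0779 0.079 ] ([0.609, 0.2877], 15.7, 39.5, -15.4)
```

View pics/p1.png

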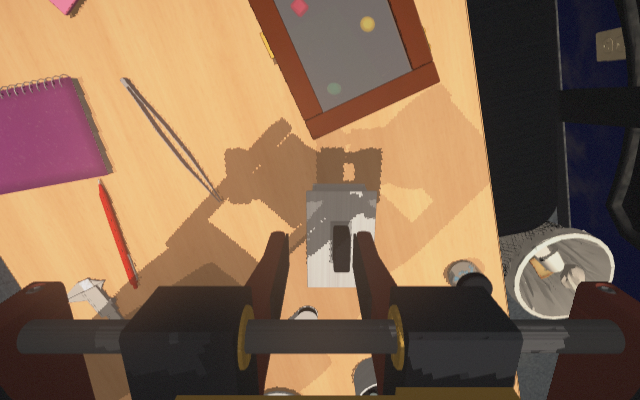

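The oblong lid now covers the pot in the picture (cover centred at about 342,238). Its cover height is 49 mm against 50 nominal, level, and centred within 1 mm. Next is the round lid.

```bash
python3 - <<'E'
from act import *
pick(.4497,.0260,0)
shot("g2")
place(.6023,.0485,0)
ctrl.command_gripper(0.035); st("open")
ctrl.movel([.6023,.0485,0.16])
ctrl.movel([.55,.25,0.30],max_speed=0.2); shot("p2"); st("")
p,d=cams.capture("side"); cv2.imwrite("pics/side2.png",p[:,:,::-1])
E
python3 - <<'E'
from meas import *
z=np.load("p2.npz"); W=cloud(z['d'].astype(float),z['K'],z['T'])
for c in [(.608,.287),(.602,.0485)]:
  for a,b in [(.03,.047),(.047,.06),(.072,.095)]:
    P=sel(W,c,.075,a,b); print(len(P),len(P)>10 and (np.percentile(P[:,2],[5,50,95]).round(4),rect(P)))
E
```

```text
down 13.3 [0.4501 0.0262 0.0302] open 0.0501 F [-0.3 -0.3  0.4]
grip 13.93 [0.4498 0.026  0.0302] open 0.0153 F [-0.5 -1.1  5.4]
up 14.92 [0.4492 0.026  0.1295] open 0.0153 F [ 0.8 -0.2  0.5]
low 17.39 [0.6023 0.0485 0.0699] open 0.0152 F [ 0.3 -0.6  0.5]
open 17.92 [0.6023 0.0485 0.0701] open 0.0347 F [ 0.6 -0.5  0.1]
 20.12 [0.5499 0.2491 0.2991] open 0.035 F [ 0.  -1.3  0.5]
49 (array([0.046 , 0.0467, 0.047 ]), ([0.6086, 0.2869], 72.2, 112.1, -16.0))
5055 (array([0.0476, 0.049 , 0.0504]), ([0.6085, 0.287], 72.1, 111.9, -16.1))
534 (array([0.0756, 0.0777, 0.0792]), ([0.6083, 0.287], 16.0, 40.1, -16.0))
44 (array([0.0302, 0.0444, 0.0468]), ([0.5798, 0.056], 35.3, 64.1, 1.7))
968 (array([0.0479, 0.0491, 0.0507]), ([0.582, 0.0544], 40.4, 71.6, 1.7))
63 (array([0.0729, 0.0777, 0.0788]), ([0.5993, 0.0485], 8.2, 14.4, 11.5))
```

View pics/p2.png

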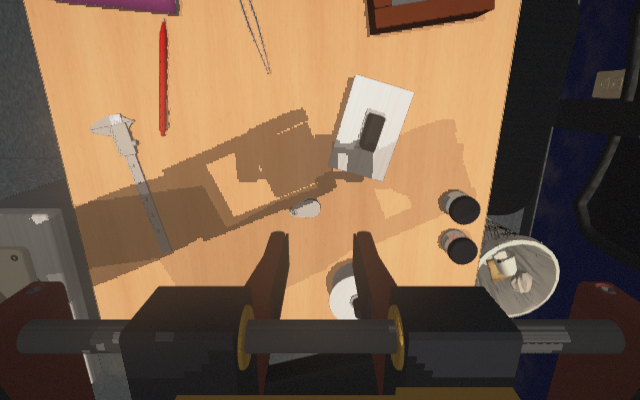

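View pics/side2.png

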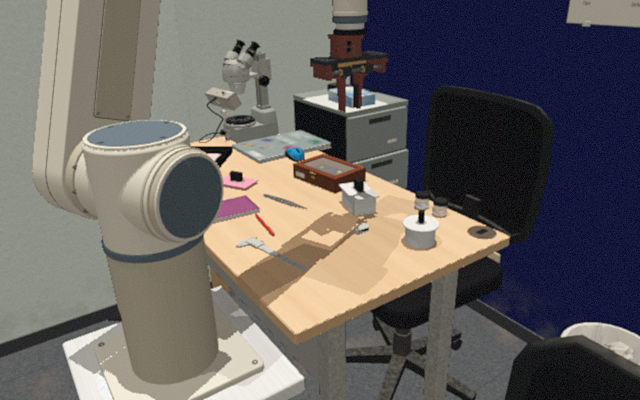

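Both lids look seated in the side view: oblong at (358,197), round at (420,230). The fingers partly hide the round lid in the wrist view, so I'll take one clear look before handing in.

```bash
python3 - <<'E'
from act import *
ctrl.movel([.60,.15,0.26],R(0),max_speed=0.2); shot("p3"); st("")
from meas import *
z=np.load("p3.npz"); W=cloud(z['d'].astype(float),z['K'],z['T'])
for c in [(.608,.287),(.602,.0485)]:
  for a,b in [(.047,.06),(.072,.095)]:
    P=sel(W,c,.075,a,b); print(len(P),np.percentile(P[:,2],[5,50,95]).round(4),rect(P),cv2.minEnclosingCircle((P[:,:2]*1000).astype(np.float32)))
E
```

```text
20.97 [0.5999 0.1507 0.2604] open 0.0354 F [0.2 0.3 0. ]
5832 [0.0477 0.049  0.0505] ([0.6064, 0.2798], 71.9, 97.0, -16.2) ((607.0003662109375, 280.06103515625), 59.51536560058594)
847 [0.0762 0.0778 0.079 ] ([0.6085, 0.287], 16.0, 40.2, -16.0) ((608.4747314453125, 286.90924072265625), 20.840574264526367)
3048 [0.0479 0.0491 0.0505] ([0.6008, 0.0489], 77.1, 83.4, -0.2) ((603.0611572265625, 48.40837860107422), 42.149234771728516)
156 [0.0737 0.0776 0.079 ] ([0.603, 0.0493], 14.6, 14.7, -48.8) ((603.4146728515625, 48.832427978515625), 8.017337799072266)
```

View pics/p3.png

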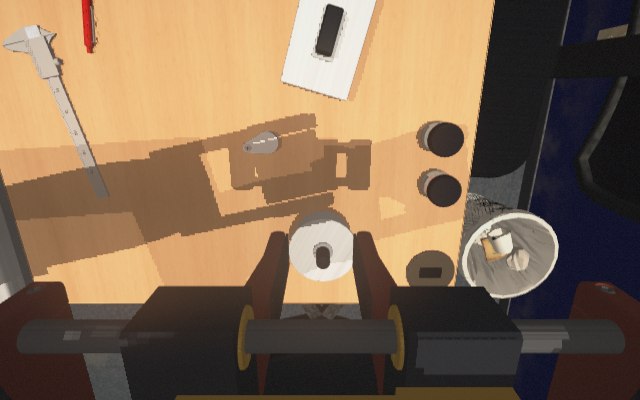

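The round lid (320,248) is level at 49 mm and centred within 1 mm of the pot, so I'm handing in.

```bash
python3 -c "
from workcell import ctrl
ctrl.close_job()"
```

```text
the job is handed in; nothing more can be done
```

Both lids are on their own pots, and I handed the job in at about 21 s of the 51 s allowed. I picked the silver lid for the oblong pot and left the pink look-alike alone.

- **Seating:** in the last depth check both covers lay level at 49 mm. That is 50 nominal, and the wrist camera read about 1 mm low throughout.
- **Centring:** each lid was within about 1 mm of where its pot stood before placing. The oblong lid lay at -16.0° and its pot at -16.1°.
- **Forces:** the wrist force readings I took stayed under 6 N, and the arm was clear of everything at hand-in.
- **Disagreements:** in the last two views the image edge or the fingers hid part of a cover, so those outline fits came out short. The knob and bar fits, and the other view, agreed with correct seating.

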